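# Feed a cheese block along the fence to the stop with the push stick

## Robot

A 6-joint arm with a two-finger parallel gripper is mounted at the origin on the work surface. World frame = base frame: x ahead of the robot, y to its left, z up, the work surface at z = 0. Lengths are in m, angles in degrees, forces in N, time in s.
With the tool pointing down it reaches from about 0.4 to 0.825 m from the base axis. Payload 7 kg.
Tool frame: the origin (TCP) lies on the centre line of the jaws, within the pads' length; the fingertips stand 19 mm ahead of it and the grasp point (between the pads) is the TCP; z points along the fingers, y is the line along which they close (so a half turn about z gives the same grasp; the last joint's range is limited). The gripper opens to 88 mm and grips with 3 to 60 N. Pads are 19 mm wide; open, the fingers measure 130 mm over their backs; the gripper's body (78 mm by 193 mm) begins 47 mm behind the grasp point.
Start: joints at [87.955, 20.546, 0.682, 0, -70.136, -16.507], TCP at [0.215, 0.64, 0.209] pointing down, gripper open.
Joint ranges: [-176.03, 176.03], [-82.01, 121.73], [-58.28, 71.71], [-173.87, 95.51], [-174.79, -0.11], [-173.66, 173.66]. Speed limits (degrees/s): [136.94, 136.94, 172.46, 180, 180, 180].

## Interface

Orientations are given as [roll, pitch, yaw] about the fixed x, y, z axes, in that order (R = Rz(yaw) Ry(pitch) Rx(roll)).
In Python, from plant import get_state, capture, close_job gives the robot as it stands.
- The arm moves only by the tool apply_moves, never from a script. Its argument "targets" is a list of rows, each a list of 7 numbers: the opening, from 0 (shut) to 1 (fully open), then the shift along the tool's x, y, z normalised to -1 to 1, where 1 is 1000 mm, then the turn, a rotation vector about the tool's x, y, z normalised to -1 to 1, where 1 is 90 degrees. In form: [[claw, tx, ty, tz, ax, ay, az], ...]. A call has 1 to 20 rows; each row shifts and turns the commanded pose from where the row before left it, along the tool's axes as they then stand; what a row does not reach is not made up. A row lasts 1/12 s, in which the tool goes at most 41.7 mm and 7.16 degrees, less where a joint would pass 70% of its speed; a pose out of reach is approached as far as the arm can. A call with a number of a shift or a turn outside -1 to 1 is refused whole. A call with a gripper value outside its range is refused whole. The fingers move at their own pace and stop on an object; "newtons" is the grip in N (left out, the last holds). Time passes only in rows, so rows that do not move let the fingers close. It gives the time, the measured TCP pose, the force, the opening and the grip force at its end, in the units of the state.
- get_state(): the state, without advancing time (a new reading comes with each control period).
- capture(name): name is "scene" or "side" or "wrist"; returns a dict with "frame" (480x640x3 uint8, red, green, blue), "range_z" (480x640 float32, m along the optical axis (not along the pixel's ray), 0 where there is no reading), "camera_matrix" (3x3 intrinsics, pixels), "k1" (the pictures are not rectified: a ray, as slopes to the right and down, at radius r is drawn at 1 + k1 r^2 times it, then the intrinsics apply), "T" (4x4, takes a point from camera to world coordinates). Camera axes: x right, y down, z forward; pixel columns grow to the right and rows downward; lengths in m; the calibration is good to about 2 mm. A picture is of the moment at which its call begins.
- close_job(): hands the job in; it is judged then, once.
The state is a dict: "time_s": time; "joints": joint angles; "qd": joint speeds; "joint_torque": joint torques, N m; "tcp_pos": TCP position; "eef_rot": TCP orientation; "contact_force": force on the tool from outside, world axes, zero at the start; "moment": the same for the moment, N m; "gripper_width": finger opening in m; "gripper_force": force on a finger pad.
Only numpy, scipy, OpenCV 4.12 (cv2) and the standard library are available. Lean on these libraries where they do the work, as an engineer would, in place of code of your own. Each camera call takes 0.05 s, during which the arm holds its last target. There are 200 camera calls.

## Task

Pick up the wooden push stick and, touching the cheese only with the stick, press the cheese block flat against the long sprung fence (which is not set quite parallel to the board), then feed it along the fence until it pushes home against the end stop. Keep it pressed to the fence the whole way without letting up, but gently: no more than about 12 N on the fence or the stop, so that the cheese is not bruised. Leave the cheese snug against both fence and stop, stand the stick upright on the counter off the board, and do not disturb the other goods.

Things in the scene. Friction and masses are not known exactly. Their poses are not given: they have to be found in the camera images.
- board: White plastic portioning board fixed on the counter, 230 (x) x 440 (y) x 15 mm thick. Origin on its underside; the slab spans x -130 to +100 and y -220 to +220 mm. Its +y is the feed direction, its +x points to the fence, whose face runs roughly along the plane x = +60 mm (see fence_pivot). The stop's face is the plane y = +170 mm (unloaded).
- fence_pivot (a point): Point of the fence's face at board x = +60, y = +110 mm, 18 mm above the board's top; axes as the board's, NOT the fence's. The fence, a steel rail 12 mm thick with its top 35 mm above the board, runs 310 mm from here back against the feed and 50 mm on. It is clamped up to 4.5 degrees (0.08 rad) out of parallel with the board's y, turned about this point either way: find its line by feel.
- fence (a joint): How far the fence is pushed back on its springs, square to its length, in m: 0 unloaded, stiffness 8 N per mm. While the cheese is being fed, a steady push of about 4 to 10 N is right; under 2 N (0.25 mm) counts as letting up.
- stop_face (a point): Point on the face of the end stop that the cheese's front end meets, 18 mm above the board's upper face, at board x = +25 mm, axes as the board's (+y points into the stop). The stop is a steel plate 90 mm wide, 12 mm thick, its top 35 mm above the board.
- stop (a joint): How far the end stop is pushed back on its spring along the board's +y, in m: 0 unloaded, stiffness 8 N per mm. A push home is a firm touch of about 4 to 10 N kept for half a second.
- cheese_center (a point): Centre of the loose block of hard cheese, 70 (x) x 120 (y, its length) x 60 mm high, 0.4 to 0.65 kg; sliding it on the board takes 1 to 2.5 N. It starts on the board a few cm short of the fence and slightly skew; its +y points roughly along the feed. When home its centre is at board x = 25 and y = 107 to 110 mm, its long side flat on the fence.
- stick_grip (a point): Grip point of the loose wooden push stick (0.16 kg): on the axis of its upright 24 x 24 mm handle, 55 mm above its sole (handle top 86 mm). Grasp here from above, fingers closing along the stick's y, so they keep clear of the cheese. It starts standing on the counter beside the board; in use its x and y axes match the board's.
- jar: Bystander: closed glass jar, 72 mm across, 110 mm high, on the counter; origin centre of its underside.
- wheel: Bystander: small round cheese, 90 mm across, 45 mm high, on the counter beyond the fence; origin centre of its underside.
- carton: Bystander: plain carton, 110 x 65 x 50 mm high, on the counter; origin centre of its underside.
- cheese: The cheese block itself: origin at the centre of its underside, axes as point cheese_center.
- stick: The push stick itself: origin on the handle's axis at its sole, axes as point stick_grip.
- stick_notch (a point): Inner corner of the stick's L-shaped foot, 17 mm above the sole, at x = +40, y = -45 mm from the handle axis; axes as the stick's. The side jaw's face (looks to +x) lies at this x and runs 90 mm to +y; the rear jaw's face (looks to +y) lies at this y and runs 26 mm to +x. Jaws are 16 mm thick, 34 mm high. The L takes the cheese's corner: long side away from the fence, and rear end.
There are look-alikes about, which are no part of the job. What is meant by the stick is not pink or red, and is the larger of those in its own colour.

How it is judged (in metres and radians):
On the way, in this order (a step that is already met when the one before it is completed fails the run):
1. the cheese is pressed against the fence (more than 2.4 N) before it is fed forward (its centre still behind the board's middle) (value of joint fence above 0.0003 m and y of cheese_center in the frame of board below 0 m and angle between the y axis of cheese_center and the y axis of board, either way round below 0.12 rad), for 0.2 s.
2. the cheese is pushed home against the stop (more than 3.2 N) while pressed against the fence (more than 2 N) (value of joint stop above 0.0004 m and value of joint fence above 0.00025 m and y of cheese_center in the frame of board above 0.105 m), for 0.2 s.
At the end, for the whole second after the job is handed in: The cheese lies flat, snug in the corner of fence and stop: its centre 22.5 to 27.5 mm in board x and 104.7 to 112.5 mm in board y, its length within 0.11 rad of the board's y; the stick stands upright on the counter, not on the board; both at rest (x of cheese_center in the frame of board between 0.0225 and 0.0275 m and y of cheese_center in the frame of board between 0.1047 and 0.1125 m and angle between the y axis of cheese_center and the y axis of board, either way round below 0.11 rad and angle between cheese_center's own z axis and vertical below 0.05 rad and linear speed of each of cheese, stick below 0.01 m/s and height (world z) of stick_grip between 0.05 and 0.061 m and angle between stick_grip's own z axis and vertical below 0.08 rad); the robot touches nothing.
It fails at once if the cheese comes away from the fence or is pressed on it with less than 2 N while being fed (its centre between 0 and 95 mm ahead of the board's middle) (y of cheese_center in the frame of board between 0 and 0.095 m and value of joint fence below 0.00025 m).
It fails at once if the fence is pushed harder than 14 N (value of joint fence above 0.00175 m).
It fails at once if the stop is pushed harder than 16 N (value of joint stop above 0.002 m).
It fails at once if the gripper or arm touches the cheese (contact force between any of the fingers, the arm and cheese above 0.5 N).
It fails at once if a bystander is moved more than 15 mm (distance of any of jar, wheel, carton from where it was at the start of the episode above 0.015 m).
It also fails if it takes over 72 s, if anything falls off the work surface, if the arm or the gripper's body presses on something with over 40 N, if the wrist force passes 120 N, or if a joint passes its speed limit or range.

## Working session

There is one attempt and no reset: what is moved stays moved. The work goes in short steps, Python scripts to look and compute and a tool call to move; the robot and the scene stay as the last step left them, time stands still between calls to the robot, and variables do not carry over. Pictures are saved under pics/ and viewed, at most 10 in all, crops included, and the job is handed in when it is done.

Besides the shell and the picture viewer there is one more tool, called after "Request:" as name(argument=value, ...), one argument or row to a line, values as JSON. apply_moves: Moves the arm, as the interface text tells. Scaled input: -1 to 1 covers 1000 mm each way for a shift and 90 degrees each way for a turn. Its arguments: {"type":"object","properties":{"targets":{"type":"array","items":{"type":"array","items":{"type":"number"}}},"newtons":{"type":"number"}},"required":["targets"]}

```bash
mkdir -p pics; cat > h.py <<'E'
import numpy as np, cv2
from plant import get_state, capture, close_job
def save(name,fn):
    c=capture(name); cv2.imwrite('pics/'+fn+'.png',c['frame'][:,:,::-1]); np.savez('pics/'+fn+'.npz',**c); return c
def load(fn): return dict(np.load('pics/'+fn+'.npz'))
def ray(c,u,v):
    K=c['camera_matrix']; x=np.array([(u-K[0,2])/K[0,0],(v-K[1,2])/K[1,1]]); s=x.copy()
    for _ in range(20): s=x/(1+float(c['k1'])*(s@s))
    return np.array([s[0],s[1],1.])
def atz(c,u,v,z):
    d=c['T'][:3,:3]@ray(c,u,v); o=c['T'][:3,3]; return o+d*(z-o[2])/d[2]
def dep(c,u,v):
    p=ray(c,u,v)*c['range_z'][int(v),int(u)]; return c['T'][:3,:3]@p+c['T'][:3,3]
def proj(c,p):
    q=c['T'][:3,:3].T@(np.array(p)-c['T'][:3,3]); s=q[:2]/q[2]; s=s*(1+float(c['k1'])*(s@s)); K=c['camera_matrix']; return s[0]*K[0,0]+K[0,2],s[1]*K[1,1]+K[1,2]
E
python3 - <<'E'
from h import *
a=save('scene','a');b=save('side','b')
for c in(a,b): print(c['T'].round(3).tolist(),c['k1'],c['camera_matrix'].tolist())
print(get_state())
E
```

```text
[[-0.303, 0.602, -0.739, 1.672], [0.953, 0.207, -0.222, 0.318], [0.019, -0.771, -0.636, 1.027], [0.0, 0.0, 0.0, 1.0]] -0.13200453444666638 [[621.8796073572071, 0.0, 313.8558917574514], [0.0, 621.8796073572071, 239.12484404598635], [0.0, 0.0, 1.0]]
[[0.987, -0.116, 0.112, 0.41], [-0.16, -0.612, 0.775, -1.047], [-0.022, -0.783, -0.622, 0.863], [0.0, 0.0, 0.0, 1.0]] -0.030893597733550934 [[516.5008629564993, 0.0, 310.6850119501491], [0.0, 516.5008629564993, 241.51197935292805], [0.0, 0.0, 1.0]]
{'time_s': 0.1, 'joints': array([ 8.79561248e+01,  2.05863748e+01,  6.39862145e-01, -1.77772354e-02,
       -7.01383759e+01, -1.65064392e+01]), 'qd': array([ 0.04363304, -0.08902844,  0.0103603 , -0.01194524,  0.03489802,
        0.04044668]), 'joint_torque': array([-2.54117214e-03, -5.84165847e+01,  2.93752420e+01,  7.01553136e+00,
        1.01594735e-02, -5.89163483e-05]), 'tcp_pos': array([0.21462754, 0.63946876, 0.20793346]), 'eef_rot': array([ 1.79913861e+02, -8.09694936e-03, -1.85563605e+01]), 'contact_force': array([-0.22185253, -0.44631347,  0.03890119]), 'moment': array([-0.01049153,  0.06061377,  0.00132497]), 'gripper_force': 0.0, 'gripper_width': 0.08760005694571776}
```

View pics/a.png

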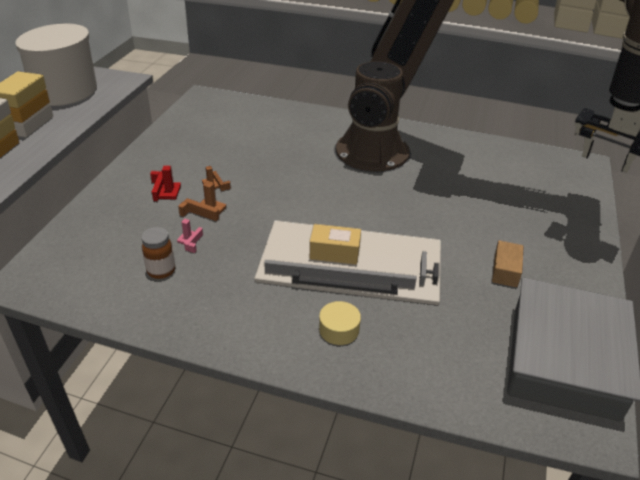

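View pics/b.png

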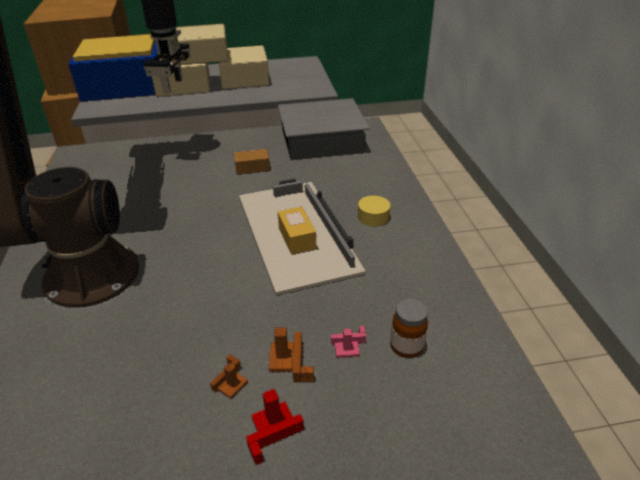

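The orange sticks are one large (handle top about 281,331 in side; 209,186 in scene) and one small; red and pink are decoys. I'll enlarge the side view of the stick and the board.

```bash
python3 - <<'E'
from h import *
a=cv2.imread('pics/a.png');b=cv2.imread('pics/b.png')
p=cv2.resize(b[315:390,200:330],None,fx=6,fy=6,interpolation=2)
cv2.imwrite('pics/b1.png',p)
q=cv2.resize(b[170:295,230:400],None,fx=4.7,fy=4.7,interpolation=2)
cv2.imwrite('pics/b2.png',q)
B=load('b')
for u,v in [(280,331),(283,362),(310,374)]: print('side',u,v,dep(B,u,v).round(4))
A=load('a')
print('scene',dep(A,209,186).round(4))
E
```

```text
side 280 331 [ 0.4438 -0.3526  0.0878]
side 283 362 [ 0.4435 -0.3703  0.0131]
side 310 374 [ 0.4918 -0.4206  0.0278]
scene [ 0.4553 -0.3422  0.0836]
```

View pics/b1.png

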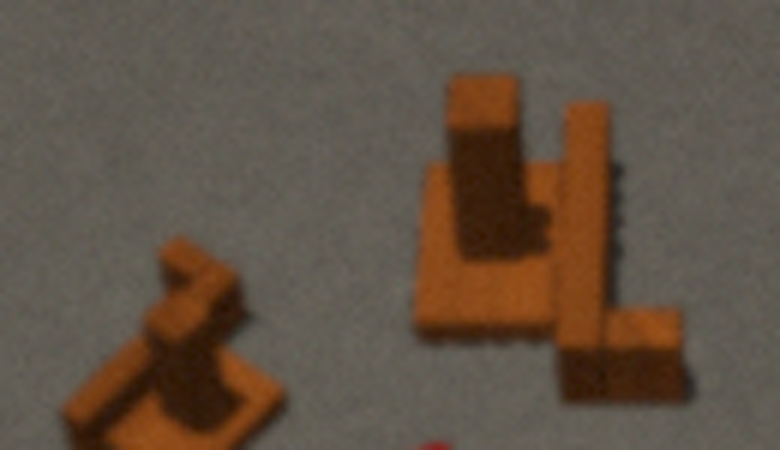

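View pics/b2.png

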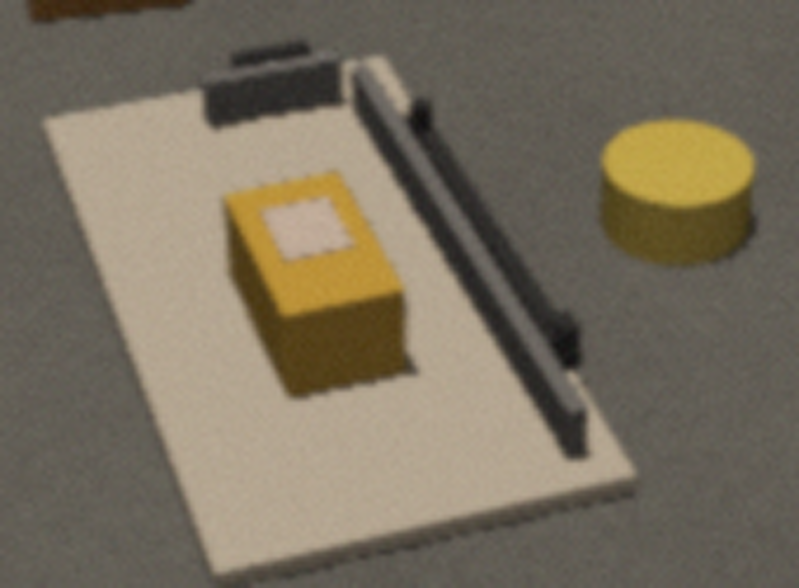

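Large stick: handle top 448–520, 75–128 in the crop; L inner corner near (605,310). Board corners, fence top edge and cheese top are readable in the second crop.

```bash
python3 - <<'E'
from h import *
B=load('b')
def f1(x,y,z): return atz(B,200+x/6,315+y/6,z)[:2]
def f2(x,y,z): return atz(B,230+x/4.7,170+y/4.7,z)[:2]
H=np.array([f1(*p,.086) for p in[(448,75),(520,75),(520,128),(448,128)]]);print('handle',H.round(4).tolist(),H.mean(0))
J=[f1(*p,.034) for p in[(608,102),(605,310),(682,310),(682,348),(558,348),(565,102)]];print('jaw',np.round(J,4).tolist())
print('jaw yaw',np.degrees(np.arctan2(*(J[0]-J[1])[::-1]))-90)
C=np.array([f2(*p,.015) for p in[(45,122),(385,57),(635,480),(215,572)]]);print('board',C.round(4).tolist())
print([np.linalg.norm(C[i]-C[(i+1)%4]) for i in range(4)])
d=C[0]-C[3]+C[1]-C[2]; print('byaw',np.degrees(np.arctan2(d[1],d[0]))-90,[np.degrees(np.arctan2(*(v)[::-1])) for v in(C[1]-C[0],C[2]-C[3])], C.mean(0))
F=np.array([f2(*p,.05) for p in[(355,75),(562,415)]]);print('fence',F,np.degrees(np.arctan2(*(F[0]-F[1])[::-1]))-90,np.linalg.norm(F[0]-F[1]))
Q=np.array([f2(*p,.075) for p in[(225,197),(338,172),(405,292),(282,317)]]);d=Q[0]-Q[3]+Q[1]-Q[2];print('cheese',Q.round(4).tolist(),Q.mean(0),np.degrees(np.arctan2(d[1],d[0]))-90)
E
```

```text
handle [[0.4344, -0.3398], [0.4581, -0.3441], [0.4553, -0.3671], [0.432, -0.3629]] [ 0.44494418 -0.35350231]
jaw [[0.4903, -0.3152], [0.4761, -0.4046], [0.5012, -0.4091], [0.4986, -0.4242], [0.4588, -0.4171], [0.4754, -0.3125]]
jaw yaw -9.017837621378774
board [[0.3886, 0.2637], [0.6131, 0.2981], [0.674, -0.1354], [0.4511, -0.1638]]
[np.float64(0.22710630115672156), np.float64(0.43772092418232805), np.float64(0.22472472692606035), np.float64(0.4320556270820934)]
byaw 8.156281892694182 [np.float64(8.703702682205964), np.float64(7.265031035917845)] [0.53167046 0.06564007]
fence [[ 0.58295673  0.22536827]
 [ 0.63823898 -0.1174039 ]] 9.161762772613102 0.3472015110069407
cheese [[0.4863, 0.0741], [0.5525, 0.0864], [0.5711, -0.0317], [0.5038, -0.0408]] [0.52841168 0.02202388] 8.80742239597447
```

```bash
cat >> h.py <<'E'
def plan(x,y,z,yaw,frm=None):
    "tool-frame total shift (units of 1 m) and turn about z (units 90 deg), turn first-order: shift in present axes"
    s=get_state(); p=s['tcp_pos'] if frm is None else np.array(frm[:3]); w=s['eef_rot'][2] if frm is None else frm[3]
    d=np.array([x,y,z])-p; a=np.radians(w); c,n=np.cos(a),np.sin(a)
    print('shift',np.round([c*d[0]+n*d[1],n*d[0]-c*d[1],-d[2]],4),'turn',round((w-yaw)/90,4), 'rot',s['eef_rot'].round(2))
E
python3 -c "
from h import *
plan(.50,.03,.33,-18.556)
plan(.445,-.3535,.16,-18.556,[.5,.03,.33,-18.556])"
```

```text
shift [ 0.4645  0.487  -0.1221] turn -0.0 rot [ 1.7991e+02 -1.0000e-02 -1.8560e+01]
shift [0.0699 0.3811 0.17  ] turn 0.0 rot [ 1.7991e+02 -1.0000e-02 -1.8560e+01]
```

Request:
apply_moves(
  targets=[
    [1,0.0258,0.02705,-0.0068,0,0,0],
    [1,0.0258,0.02705,-0.0068,0,0,0],
    [1,0.0258,0.02705,-0.0068,0,0,0],
    [1,0.0258,0.02705,-0.0068,0,0,0],
    [1,0.0258,0.02705,-0.0068,0,0,0],
    [1,0.0258,0.02705,-0.0068,0,0,0],
    [1,0.0258,0.02705,-0.0068,0,0,0],
    [1,0.0258,0.02705,-0.0068,0,0,0],
    [1,0.0258,0.02705,-0.0068,0,0,0],
    [1,0.0258,0.02705,-0.0068,0,0,0],
    [1,0.0258,0.02705,-0.0068,0,0,0],
    [1,0.0258,0.02705,-0.0068,0,0,0],
    [1,0.0258,0.02705,-0.0068,0,0,0],
    [1,0.0258,0.02705,-0.0068,0,0,0],
    [1,0.0258,0.02705,-0.0068,0,0,0],
    [1,0.0258,0.02705,-0.0068,0,0,0],
    [1,0.0258,0.02705,-0.0068,0,0,0],
    [1,0.0258,0.02705,-0.0068,0,0,0],
    [1,0,0,0,0,0,0],
    [1,0,0,0,0,0,0],
  ],
)

```text
time_s: 1.77
tcp_pos: [0.5005, 0.0287, 0.3308]
eef_rot: [180.0, 0.0, -18.8]
contact_force: [0.3, 0.4, -0.7]
gripper_width: 0.0878
gripper_force: 0.0
```

```bash
python3 -c "
from h import *
c=save('wrist','w1');print(c['T'].round(3).tolist(),c['k1']);plan(.445,-.3535,.16,-9.5)
cv2.imwrite('pics/w1b.png',cv2.resize(cv2.imread('pics/w1.png'),(800,600)))"
```

```text
[[-0.322, -0.915, -0.243, 0.566], [-0.947, 0.312, 0.082, 0.006], [0.001, 0.256, -0.967, 0.506], [0.0, 0.0, 0.0, 1.0]] -0.03787163720955751
shift [0.0707 0.3807 0.1706] turn -0.1021 rot [ 1.7998e+02  5.0000e-02 -1.8690e+01]
```

View pics/w1b.png

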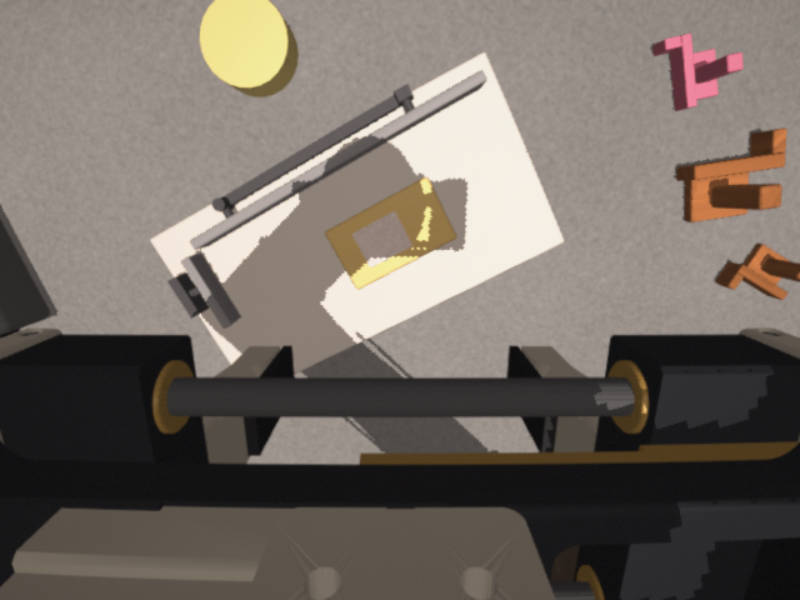

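The wrist view shows the board (corners 485,54 / 563,240 / 151,240), fence face edge (197,248)–(486,80), the cheese top, and the large stick at the right (handle top near 771,196).

```bash
python3 - <<'E'
from h import *
W=load('w1')
f=lambda x,y,z: atz(W,x/1.25,y/1.25,z)[:2]
an=lambda d:np.degrees(np.arctan2(d[1],d[0]))-90
a,b,c=f(485,54,.015),f(563,240,.015),f(151,240,.015)
print('board',a,b,c,np.linalg.norm(a-b),np.linalg.norm(a-c),an(c-a),an(a-b)+90)
F=f(197,248,.05),f(486,80,.05);print('fence',F,an(F[0]-F[1]),np.linalg.norm(F[0]-F[1]))
Q=np.array([f(*p,.075) for p in[(358,289),(327,234),(425,178),(456,238)]]);print('cheese',Q.round(4).tolist(),Q.mean(0),an(Q[0]-Q[3]),an(Q[1]-Q[2]))
print('handle',f(771,196,.086), 'jaw', f(694,180,.034),f(783,160,.034))
y=np.radians(8.1);R=np.array([[np.cos(y),-np.sin(y)],[np.sin(y),np.cos(y)]])
for n,o in(('a',a-R@[.1,-.22]),('b',b-R@[-.13,-.22]),('c',c-R@[.1,.22])): print(n,o)
E
```

```text
board [ 0.67500672 -0.12688916] [ 0.45489512 -0.1594376 ] [0.61288287 0.30288732] 0.22250509884336903 0.43424325032524796 8.225088898906463 8.411509732292501
fence (array([0.58452276, 0.23663033]), array([ 0.64397226, -0.1116182 ])) 9.687576166532764 0.35328640612459083
cheese [[0.4879, 0.0798], [0.5526, 0.0899], [0.5727, -0.0225], [0.5059, -0.0344]] [0.52976854 0.02819728] 8.966001120538323 10.161618374254942
handle [ 0.4467526  -0.34935304] jaw [ 0.47734546 -0.30909373] [ 0.46730511 -0.41183068]
a [0.54500608 0.07682592]
b [0.55259992 0.07668477]
c [0.54487878 0.07099199]
```

```bash
cat >> h.py <<'E'
def cloud(c):
    v,u=np.mgrid[0:480,0:640]; uv=np.stack([u.ravel(),v.ravel()],1).astype(np.float64)
    n=cv2.undistortPoints(uv[:,None],c['camera_matrix'],np.array([float(c['k1']),0,0,0]))[:,0]
    z=c['range_z'].ravel(); P=np.c_[n*z[:,None],z]; P=P@c['T'][:3,:3].T+c['T'][:3,3]; P[z==0]=9
    return P.reshape(480,640,3)
def rect(P):
    r=cv2.minAreaRect((P[:,:2]*1000).astype(np.float32)); return r
E
python3 - <<'E'
from h import *
for fn in('w1','b'):
    c=load(fn);P=cloud(c);q=P.reshape(-1,3);rgb=c['frame'].reshape(-1,3).astype(int)
    box=lambda x0,x1,y0,y1,z0,z1:(q[:,0]>x0)&(q[:,0]<x1)&(q[:,1]>y0)&(q[:,1]<y1)&(q[:,2]>z0)&(q[:,2]<z1)
    m=box(.42,.60,-.06,.12,.066,.085);print(fn,'cheese',m.sum(),rect(q[m]),q[m,2].mean())
    # fence top: in strip near line
    m=box(.56,.67,-.13,.25,.043,.058)
    X=q[m]; d=np.array([-np.sin(np.radians(9.4)),np.cos(np.radians(9.4))]);n=np.array([d[1],-d[0]])
    e=(X[:,:2]-[.614,.06])@n; X=X[abs(e)<.03];
    print('fence',len(X),rect(X),X[:,2].mean())
    m=box(.41,.48,-.39,-.31,.074,.096);print('handle',m.sum(),q[m].mean(0),rect(q[m]))
    m=box(.41,.53,-.44,-.29,.027,.041);print('jaws',m.sum(),rect(q[m]))
    m=(q[:,2]>.008)&(q[:,2]<.022)&(rgb.min(1)>60)&(q[:,1]>-.25)&(q[:,1]<.35)&(q[:,0]>.35)&(q[:,0]<.75);print('board',m.sum(),rect(q[m]))
E
```

```text
w1 cheese 5001 ((530.5554809570312, 28.639869689941406), (70.79435729980469, 119.12062072753906), 9.442953109741211) 0.07416470476208402
fence 2699 ((625.6819458007812, 72.95999145507812), (48.243770599365234, 373.2034606933594), 13.106313705444336) 0.04867528476487576
handle 461 [ 0.44748596 -0.34646218  0.08336818] ((446.5981140136719, -348.6706848144531), (25.047151565551758, 24.93203353881836), 73.99911499023438)
jaws 1284 ((468.8121643066406, -367.7158203125), (59.1657600402832, 112.96306610107422), 6.774641036987305)
board 33765 ((579.8359375, 78.84864807128906), (324.4233093261719, 441.1588134765625), 8.383773803710938)
b cheese 802 ((526.8765258789062, 27.759212493896484), (70.14239501953125, 124.46890258789062), 8.632550239562988) 0.0737402065903227
fence 436 ((623.16455078125, 70.39227294921875), (46.21302795410156, 374.97772216796875), 12.602776527404785) 0.048205960432741585
handle 153 [ 0.44289109 -0.35351289  0.08303578] ((443.55877685546875, -351.0252990722656), (27.18120002746582, 23.989116668701172), 82.9758071899414)
jaws 511 ((463.5663146972656, -369.2791442871094), (64.5511474609375, 112.87939453125), 6.510282516479492)
board 6056 ((530.07568359375, 71.25544738769531), (230.39566040039062, 448.56744384765625), 8.364059448242188)
```

Request:
apply_moves(
  targets=[
    [1,0,0.032,0.008,0,0,0],
    [1,0,0.032,0.008,0,0,0],
    [1,0,0.032,0.008,0,0,0],
    [1,0,0.032,0.008,0,0,0],
    [1,0,0.032,0.008,0,0,0],
    [1,0,0.032,0.008,0,0,0],
    [1,0,0.032,0.008,0,0,0],
    [1,0,0.032,0.008,0,0,0],
    [1,0,0.032,0.008,0,0,0],
    [1,0,0.032,0.008,0,0,0],
    [1,0,0.03,0.0,0,0,0],
    [1,0,0.03,0.0,0,0,0],
    [1,0,0,0,0,0,0],
    [1,0,0,0,0,0,0],
  ],
)

```text
time_s: 2.98
tcp_pos: [0.3789, -0.3296, 0.2506]
eef_rot: [-180.0, 0.1, -18.6]
contact_force: [0.2, 0.8, -0.4]
gripper_width: 0.0874
gripper_force: 0.0
```

```bash
python3 - <<'E'
from h import *
c=save('wrist','w2');P=cloud(c);q=P.reshape(-1,3)
box=lambda x0,x1,y0,y1,z0,z1:(q[:,0]>x0)&(q[:,0]<x1)&(q[:,1]>y0)&(q[:,1]<y1)&(q[:,2]>z0)&(q[:,2]<z1)
m=box(.41,.48,-.39,-.31,.078,.096);print('handle',m.sum(),rect(q[m]))
m=box(.41,.53,-.44,-.29,.028,.041);print('jaws',m.sum(),rect(q[m]))
plan(.4455,-.352,.056,-9.3)
E
```

```text
handle 590 ((446.10662841796875, -350.5726013183594), (24.015453338623047, 24.145164489746094), 80.48638153076172)
jaws 1729 ((488.9137268066406, -365.64154052734375), (105.59054565429688, 42.83750534057617), 80.48143005371094)
shift [0.0702 0.0007 0.1947] turn -0.1028 rot [-1.7998e+02  5.0000e-02 -1.8560e+01]
```

View pics/w2.png

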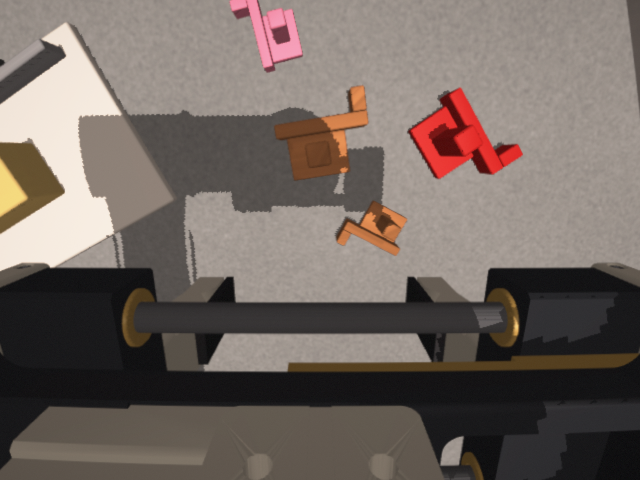

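Stick handle at (0.446, -0.351), yaw -9.5°, size 24.0 x 24.1 mm, which fits.

Request:
apply_moves(
  targets=[
    [1,0.0234,0,0,0,0,0],
    [1,0.0234,0,0,0,0,0],
    [1,0.0235,-0.0008,0,0,0,-0.0252],
    [1,0,0,0.015,0,0,-0.0252],
    [1,0,0,0.025,0,0,-0.0252],
    [1,0,0,0.025,0,0,-0.0252],
    [1,0,0,0.025,0,0,0],
    [1,0,0,0.025,0,0,0],
    [1,0,0,0.025,0,0,0],
    [1,0,0,0.025,0,0,0],
    [1,0,0,0.02,0,0,0],
    [1,0,0,0.0105,0,0,0],
    [1,0,0,0,0,0,0],
    [1,0,0,0,0,0,0],
    [0,0,0,0,0,0,0],
    [0,0,0,0,0,0,0],
    [0,0,0,0,0,0,0],
    [0,0,0,0,0,0,0],
    [0,0,0,0,0,0,0],
    [0,0,0,0,0,0,0],
  ],
  newtons=45,
)

```text
time_s: 4.7
tcp_pos: [0.4462, -0.3515, 0.056]
eef_rot: [180.0, -0.0, -9.5]
contact_force: [-0.6, -0.8, -0.3]
gripper_width: 0.0531
gripper_force: 0.0
```

Request:
apply_moves(
  targets=[
    [0,0,0,0,0,0,0],
    [0,0,0,0,0,0,0],
    [0,0,0,0,0,0,0],
    [0,0,0,0,0,0,0],
    [0,0,0,0,0,0,0],
    [0,0,0,0,0,0,0],
    [0,0,0,-0.01,0,0,0],
    [0,0,0,-0.02,0,0,0],
    [0,0,0,-0.02,0,0,0],
    [0,0,0,-0.01,0,0,0],
    [0,0,0,0,0,0,0],
    [0,0,0,0,0,0,0],
  ],
)

```text
time_s: 5.7
tcp_pos: [0.4463, -0.3512, 0.1159]
eef_rot: [-180.0, -0.1, -9.5]
contact_force: [0.2, 0.3, -2.9]
gripper_width: 0.0231
gripper_force: 45.0
```

```bash
python3 - <<'E'
from h import *
c=load('w1');q=cloud(c).reshape(-1,3)
d=np.array([-np.sin(np.radians(9.5)),np.cos(np.radians(9.5))]);n=np.array([d[1],-d[0]])
r=q[:,:2]-[.614,.06]; e=r@n;s=r@d
m=(abs(q[:,2]-.0488)<.006)&(abs(s)<.165)&(abs(e)<.03)
print(m.sum(),np.histogram(e[m],np.arange(-.03,.031,.002)))
S=[];
for k in np.arange(-.16,.16,.02):
    mm=m&(s>=k)&(s<k+.02)&(abs(e)<.013); S.append((k+.01,np.median(e[mm]),np.percentile(e[mm],5),mm.sum()))
S=np.array(S);print(S.round(4)); print(np.degrees(np.arctan(np.polyfit(S[:,0],S[:,1],1)[0])),np.degrees(np.arctan(np.polyfit(S[:,0],S[:,2],1)[0])))
plan(.444,-.005,.116,9.4)
E
```

```text
2487 (array([  0,   0,   0,   0,   0,   0,   0,   0,   0,   0,   0,   0,   0,
         0,  15, 393, 417, 394, 399, 407, 341,  56,   0,   0,   0,   0,
         9,  12,  26,  18]), array([-3.00000000e-02, -2.80000000e-02, -2.60000000e-02, -2.40000000e-02,
       -2.20000000e-02, -2.00000000e-02, -1.80000000e-02, -1.60000000e-02,
       -1.40000000e-02, -1.20000000e-02, -1.00000000e-02, -8.00000000e-03,
       -6.00000000e-03, -4.00000000e-03, -2.00000000e-03,  2.77555756e-17,
        2.00000000e-03,  4.00000000e-03,  6.00000000e-03,  8.00000000e-03,
        1.00000000e-02,  1.20000000e-02,  1.40000000e-02,  1.60000000e-02,
        1.80000000e-02,  2.00000000e-02,  2.20000000e-02,  2.40000000e-02,
        2.60000000e-02,  2.80000000e-02,  3.00000000e-02]))
[[-1.50e-01  6.20e-03  8.00e-04  1.76e+02]
 [-1.30e-01  6.40e-03  1.10e-03  1.64e+02]
 [-1.10e-01  6.50e-03  1.50e-03  1.63e+02]
 [-9.00e-02  6.50e-03  1.10e-03  1.60e+02]
 [-7.00e-02  5.80e-03  4.00e-04  1.61e+02]
 [-5.00e-02  5.90e-03  3.00e-04  1.62e+02]
 [-3.00e-02  5.70e-03  1.00e-04  1.60e+02]
 [-1.00e-02  5.60e-03  1.00e-04  1.55e+02]
 [ 1.00e-02  6.10e-03  1.10e-03  1.39e+02]
 [ 3.00e-02  5.90e-03  1.10e-03  1.35e+02]
 [ 5.00e-02  5.90e-03  9.00e-04  1.34e+02]
 [ 7.00e-02  5.80e-03  9.00e-04  1.36e+02]
 [ 9.00e-02  6.00e-03  1.10e-03  1.28e+02]
 [ 1.10e-01  5.80e-03  1.00e-03  1.27e+02]
 [ 1.30e-01  5.50e-03  6.00e-04  1.26e+02]
 [ 1.50e-01  5.40e-03  5.00e-04  1.23e+02]]
-0.15399304408148246 -0.020977926727466054
shift [-5.930e-02 -3.411e-01 -1.000e-04] turn -0.2099 rot [-1.7999e+02 -7.0000e-02 -9.4900e+00]
```

Request:
apply_moves(
  targets=[
    [0,-0.006,-0.0341,0,0,0,0],
    [0,-0.006,-0.0341,0,0,0,0],
    [0,-0.006,-0.0341,0,0,0,0],
    [0,-0.006,-0.0341,0,0,0,0],
    [0,-0.006,-0.0341,0,0,0,0],
    [0,-0.006,-0.0341,0,0,0,0],
    [0,-0.006,-0.0341,0,0,0,0],
    [0,-0.006,-0.0341,0,0,0,0],
    [0,-0.0056,-0.0341,0,0,0,0],
    [0,-0.0056,-0.0341,0,0,0,0],
    [0,0,0,0,0,0,-0.042],
    [0,0,0,0,0,0,-0.042],
    [0,0,0,0,0,0,-0.042],
    [0,0,0,0,0,0,-0.042],
    [0,0,0,0,0,0,-0.043],
    [0,0,0,0,0,0,0],
    [0,0,0,0,0,0,0],
  ],
)

```text
time_s: 7.12
tcp_pos: [0.4432, -0.0054, 0.1147]
eef_rot: [180.0, 0.1, 9.4]
contact_force: [-0.4, -0.5, -1.8]
gripper_width: 0.0233
gripper_force: 45.0
```

```bash
python3 - <<'E'
from h import *
c=save('wrist','w3');b=save('side','b3')
cv2.imwrite('pics/w3b.png',np.hstack([cv2.resize(cv2.imread('pics/w3.png'),(400,300)),cv2.resize(cv2.imread('pics/b3.png')[150:330,210:450],(400,300))]))
for X in(c,b):
    q=cloud(X).reshape(-1,3);rgb=X['frame'].reshape(-1,3).astype(int)
    m=(rgb[:,0]>rgb[:,1]*1.7)&(rgb[:,0]>40)&(q[:,1]>-.13)&(q[:,1]<.1)&(q[:,0]<.53)&(abs(q[:,2]-.093)<.006);print(m.sum(),rect(q[m]) if m.sum()>9 else '')
    m=(q[:,0]>.42)&(q[:,0]<.6)&(q[:,1]>-.06)&(q[:,1]<.12)&(abs(q[:,2]-.0742)<.006)&(rgb[:,1]>rgb[:,2]*1.5);print(m.sum(),rect(q[m]))
s=get_state();print(s['tcp_pos'],s['eef_rot'],s['contact_force'])
E
```

```text
1 
20105 ((496.4901428222656, 19.940292358398438), (138.89508056640625, 125.31160736083984), 8.969998359680176)
239 ((465.0529479980469, -21.52068328857422), (60.52311706542969, 107.80590057373047), 26.28881072998047)
851 ((488.7804260253906, 9.346351623535156), (151.75001525878906, 139.1711883544922), 10.19937515258789)
[ 0.44347525 -0.00538473  0.11510497] [1.79992257e+02 6.10772906e-02 9.38212985e+00] [-0.32420628 -0.06417931 -1.66966657]
```

View pics/w3b.png

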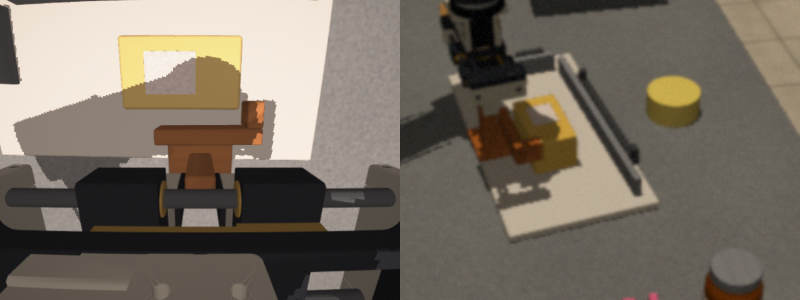

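Stick level, rear jaw just behind the cheese's rear end (wrist view x≈242 vs 241). Lowering beside the cheese.

Request:
apply_moves(
  targets=[
    [0,0,0,0.015,0,0,0],
    [0,0,0,0.015,0,0,0],
    [0,0,0,0.008,0,0,0],
    [0,0,0,0.004,0,0,0],
    [0,0,0,0,0,0,-0.001],
    [0,0,0,0,0,0,0],
  ],
)

```text
time_s: 7.72
tcp_pos: [0.4441, -0.0052, 0.0739]
eef_rot: [180.0, 0.0, 9.6]
contact_force: [0.1, 0.4, -1.0]
gripper_width: 0.0236
gripper_force: 45.0
```

```bash
cat > gap.py <<'E'
from h import *
import sys
c=save('wrist',sys.argv[1]);s=get_state();print(s['tcp_pos'].round(4),s['eef_rot'].round(2),s['contact_force'].round(2))
q=cloud(c).reshape(-1,3);rgb=c['frame'].reshape(-1,3).astype(int)
a=np.radians(s['eef_rot'][2]);r=q[:,:2]-s['tcp_pos'][:2];X=np.c_[r@[np.cos(a),np.sin(a)],r@[-np.sin(a),np.cos(a)]]*1000
ora=(rgb[:,0]>rgb[:,1]*1.75)&(abs(q[:,2]-.0505)<.007)&(X[:,0]>15)&(X[:,0]<80)&(abs(X[:,1])<75)
ch=(abs(q[:,2]-.0742)<.007)&(X[:,0]>35)&(X[:,0]<140)&(X[:,1]>-70)&(X[:,1]<100)
m=ora&(X[:,0]>48);print('rear jaw y',np.percentile(X[m,1],[2,98]),'x',np.percentile(X[m,0],98),'z',q[m,2].mean())
m=ora&(X[:,1]>-30);print('side jaw x',np.percentile(X[m,0],[2,98]),m.sum())
print('cheese',cv2.minAreaRect(X[ch].astype(np.float32)),'x',np.percentile(X[ch,0],[.5,99.5]),'y',np.percentile(X[ch,1],[.5,99.5]))
E
python3 gap.py w4
```

```text
[ 0.4444 -0.0051  0.0742] [ 1.8e+02 -4.0e-02  9.6e+00] [ 0.98 -0.18 -1.4 ]Traceback (most recent call last):
  File "gap.py", line 8, in <module>
    m=ora&(X[:,0]>48);print('rear jaw y',np.percentile(X[m,1],[2,98]),'x',np.percentile(X[m,0],98),'z',q[m,2].mean())
                                         ~~~~~~~~~~~~~^^^^^^^^^^^^^^^
    return _quantile_unchecked(
        a, q, axis, out, overwrite_input, method, keepdims, weights)
    return _ureduce(a,
                    func=_quantile_ureduce_func,
    ...<5 lines>...
                    overwrite_input=overwrite_input,
                    method=method)
    r = func(a, **kwargs)
    result = _quantile(arr,
                       quantiles=q,
    ...<2 lines>...
                       out=out,
                       weights=wgt)
    slices_having_nans = np.isnan(arr[-1, ...])
                                  ~~~^^^^^^^^^
IndexError: index -1 is out of bounds for axis 0 with size 0
```

```bash
sed -i 's/rgb\[:,0\]>rgb\[:,1\]\*1.75/rgb[:,0]>rgb[:,1]*1.3/' gap.py; cat >> h.py <<'E'
def force(n=4):
    F=[];P=[]
    for _ in range(n): capture('wrist'); s=get_state(); F.append(s['contact_force']);P.append(s['tcp_pos'])
    a=np.radians(s['eef_rot'][2]); F=np.array(F);f=F.mean(0); ca,sa=np.cos(a),np.sin(a)
    o=np.array([.5455,.0738]); b=np.radians(8.35); p=np.mean(P,0); d=p[:2]-o
    print('t',s['time_s'],'press(+x reaction)',round(-(f[0]*ca+f[1]*sa),2),'feed reaction',round(f[0]*sa-f[1]*ca,2),'z',round(f[2],2),'sd',F.std(0).round(2),'tcp',p.round(4),'yaw',round(s['eef_rot'][2],2),'board xy mm',np.round([1e3*(d[0]*np.cos(b)+d[1]*np.sin(b)),1e3*(-d[0]*np.sin(b)+d[1]*np.cos(b))],1))
E
python3 gap.py w5; python3 -c "
from h import *
force(4)"
```

```text
[ 0.4444 -0.005   0.0743] [-1.7999e+02 -6.0000e-02  9.6000e+00] [ 1.03  0.03 -1.55]
rear jaw y [-59.9951393  -44.85506327] x 65.26772662701828 z 0.05146956648943369
side jaw x [24.2305741  39.40171456] 3306
cheese ((90.8245849609375, 18.620525360107422), (120.04544067382812, 70.36839294433594), 89.21540832519531) x [ 56.35566807 124.85099836] y [-39.9675608   77.20944785]
t 8.0167 press(+x reaction) -0.18 feed reaction 0.43 z -1.5 sd [0.41 0.21 0.41] tcp [ 0.4443 -0.0051  0.0742] yaw 9.6 board xy mm [-111.6  -63.3]
```

Request:
apply_moves(
  targets=[
    [0,0.005,0,0,0,0,0],
    [0,0.005,0,0,0,0,0],
    [0,0.005,0,0,0,0,0],
    [0,0.003,0,0,0,0,0],
    [0,0.004,0,0,0,0,0],
    [0,0.004,0,0,0,0,0],
    [0,0.004,0,0,0,0,0],
    [0,0.004,0,0,0,0,0],
    [0,0.004,0,0,0,0,0],
    [0,0.004,0,0,0,0,0],
    [0,0.004,0,0,0,0,0],
    [0,0.004,0,0,0,0,0],
    [0,0.004,0,0,0,0,0],
    [0,0.002,0,0,0,0,0],
    [0,0,0,0,0,0,0],
  ],
)

```text
time_s: 9.27
tcp_pos: [0.4999, 0.0043, 0.0738]
eef_rot: [180.0, -0.0, 9.6]
contact_force: [0.1, -0.4, -2.0]
gripper_width: 0.0235
gripper_force: 45.0
```

```bash
python3 gap.py w6; python3 -c "
from h import *
force(3)
q=cloud(load('w6')).reshape(-1,3);s=get_state();a=np.radians(s['eef_rot'][2]);r=q[:,:2]-s['tcp_pos'][:2];X=np.c_[r@[np.cos(a),np.sin(a)],r@[-np.sin(a),np.cos(a)]]*1000
m=(abs(q[:,2]-.0488)<.006)&(X[:,0]>110)&(X[:,0]<150)
for y in range(-60,180,30):
  k=m&(abs(X[:,1]-y)<15); print(y,k.sum(),np.percentile(X[k,0],[3,50]).round(2) if k.sum()>20 else '')"
```

```text
[0.4998 0.0043 0.0738] [-1.8e+02 -6.0e-02  9.6e+00] [ 0.97 -0.19 -1.14]
rear jaw y [-60.0868349  -45.76812478] x 65.46870060386476 z 0.05123539042364515
side jaw x [24.35432411 36.21852607] 2443
cheese ((74.69055938720703, 18.600040435791016), (70.39482879638672, 120.18637084960938), 0.6071792244911194) x [ 40.25210064 108.80575635] y [-39.70158938  77.47378445]
t 9.4667 press(+x reaction) -0.29 feed reaction 0.26 z -1.61 sd [0.47 0.6  0.43] tcp [0.4996 0.0043 0.0739] yaw 9.6 board xy mm [-55.5 -62.1]
-60 1441 [122.62 127.86]
-30 1389 [122.66 127.61]
0 1433 [122.77 127.72]
30 1401 [122.6  127.58]
60 1393 [122.56 127.51]
90 1365 [122.49 127.48]
120 1337 [122.38 127.47]
150 1301 [122.44 127.6 ]
```

Request:
apply_moves(
  targets=[
    [0,0.003,0,0,0,0,0],
    [0,0.003,0,0,0,0,0],
    [0,0.002,0,0,0,0,0],
    [0,0.0015,0,0,0,0,0],
    [0,0.001,0,0,0,0,0],
    [0,0.001,0,0,0,0,0],
    [0,0,0,0,0,0,0],
    [0,0,0,0,0,0,0],
  ],
)

```text
time_s: 10.13
tcp_pos: [0.5106, 0.0061, 0.0736]
eef_rot: [-180.0, -0.0, 9.6]
contact_force: [-1.5, -1.2, -1.1]
gripper_width: 0.0233
gripper_force: 45.0
```

```bash
python3 -c "
from h import *
force(4)"
```

```text
t 10.3333 press(+x reaction) 0.59 feed reaction 0.16 z -1.58 sd [0.76 0.58 0.63] tcp [0.5106 0.0061 0.0737] yaw 9.6 board xy mm [-44.4 -61.9]
```

Request:
apply_moves(
  targets=[
    [0,0.0005,0,0,0,0,0],
    [0,0.0005,0,0,0,0,0],
    [0,0,0,0,0,0,0],
    [0,0,0,0,0,0,0],
  ],
)

```text
time_s: 10.67
tcp_pos: [0.5114, 0.0062, 0.0737]
eef_rot: [180.0, 0.0, 9.6]
contact_force: [-2.0, 0.4, -0.7]
gripper_width: 0.0235
gripper_force: 45.0
```

```bash
python3 -c "
from h import *
force(6)"
```

```text
t 10.9667 press(+x reaction) 2.13 feed reaction -0.11 z -1.02 sd [0.31 0.64 0.72] tcp [0.5114 0.0062 0.0737] yaw 9.6 board xy mm [-43.6 -62. ]
```

Request:
apply_moves(
  targets=[
    [0,0.0003,0,0,0,0,0],
    [0,0.0003,0,0,0,0,0],
    [0,0,0,0,0,0,0],
    [0,0,0,0,0,0,0],
  ],
)

```text
time_s: 11.3
tcp_pos: [0.5121, 0.0063, 0.0737]
eef_rot: [-180.0, -0.0, 9.6]
contact_force: [-1.7, -0.1, -2.0]
gripper_width: 0.0234
gripper_force: 45.0
```

```bash
python3 -c "
from h import *
force(6)"
```

```text
t 11.6 press(+x reaction) 1.3 feed reaction 0.05 z -1.39 sd [0.44 0.52 0.38] tcp [0.5121 0.0063 0.0737] yaw 9.6 board xy mm [-42.8 -61.9]
```

Request:
apply_moves(
  targets=[
    [0,0.0004,0,0,0,0,0],
    [0,0.0004,0,0,0,0,0],
    [0,0,0,0,0,0,0],
    [0,0,0,0,0,0,0],
  ],
)

```text
time_s: 11.93
tcp_pos: [0.5127, 0.0064, 0.0736]
eef_rot: [180.0, 0.0, 9.6]
contact_force: [-2.6, -0.6, -0.3]
gripper_width: 0.0234
gripper_force: 45.0
```

```bash
python3 -c "
from h import *
force(6)"
```

```text
t 12.2333 press(+x reaction) 2.42 feed reaction -0.01 z -0.59 sd [0.37 0.84 0.3 ] tcp [0.5127 0.0064 0.0736] yaw 9.6 board xy mm [-42.2 -61.9]
```

Request:
apply_moves(
  targets=[
    [0,0.0003,0,0,0,0,0],
    [0,0.0003,0,0,0,0,0],
    [0,0,0,0,0,0,0],
    [0,0,0,0,0,0,0],
  ],
)

```text
time_s: 12.57
tcp_pos: [0.513, 0.0064, 0.0736]
eef_rot: [180.0, 0.0, 9.6]
contact_force: [-5.0, -0.6, 1.0]
gripper_width: 0.0235
gripper_force: 45.0
```

```bash
python3 -c "
from h import *
force(6)"
```

```text
t 12.8667 press(+x reaction) 4.24 feed reaction -0.98 z 0.33 sd [0.61 0.47 0.59] tcp [0.5131 0.0064 0.0736] yaw 9.59 board xy mm [-41.8 -61.9]
```

Request:
apply_moves(
  targets=[
    [0,0.0004,0,0,0,0,0],
    [0,0.0004,0,0,0,0,0],
    [0,0,0,0,0,0,0],
    [0,0,0,0,0,0,0],
  ],
)

```text
time_s: 13.2
tcp_pos: [0.5135, 0.0065, 0.0734]
eef_rot: [180.0, 0.1, 9.6]
contact_force: [-5.5, -0.6, 1.6]
gripper_width: 0.0234
gripper_force: 45.0
```

```bash
python3 gap.py w7; python3 -c "
from h import *
force(6)"
```

```text
[0.5135 0.0065 0.0734] [1.80e+02 8.00e-02 9.59e+00] [-5.36 -0.38  0.88]
rear jaw y [-60.09098724 -45.82433491] x 64.77591726960529 z 0.05026586253749643
side jaw x [23.54237737 35.37139472] 2396
cheese ((73.86598205566406, 19.156909942626953), (70.49134826660156, 119.81412506103516), 0.033686313778162) x [ 39.6975261  108.13743237] y [-39.52550917  77.675112  ]
t 13.55 press(+x reaction) 6.01 feed reaction -0.71 z 1.48 sd [0.46 0.38 0.56] tcp [0.5135 0.0065 0.0734] yaw 9.59 board xy mm [-41.4 -62. ]
```

Request:
apply_moves(
  targets=[
    [0,0.0003,0,0,0,0,0],
    [0,0.0001,-0.0005,0,0,0,0],
    [0,0,-0.0005,0,0,0,0],
    [0,0,-0.0005,0,0,0,0],
    [0,0,-0.0005,0,0,0,0],
    [0,0,-0.0005,0,0,0,0],
    [0,0,-0.0005,0,0,0,0],
    [0,0,-0.0005,0,0,0,0],
    [0,0,-0.0005,0,0,0,0],
    [0,0,-0.0005,0,0,0,0],
    [0,0,-0.0005,0,0,0,0],
    [0,0,-0.0005,0,0,0,0],
    [0,0,-0.0005,0,0,0,0],
  ],
)

```text
time_s: 14.63
tcp_pos: [0.5128, 0.0119, 0.0732]
eef_rot: [180.0, 0.1, 9.6]
contact_force: [-3.7, -4.6, -2.0]
gripper_width: 0.0236
gripper_force: 45.0
```

```bash
python3 gap.py w8; python3 -c "
from h import *
force(6)"
```

```text
[0.5128 0.0119 0.0732] [1.7995e+02 1.0000e-01 9.5800e+00] [-3.78 -3.14 -0.97]
rear jaw y [-60.54767801 -50.67277101] x 64.22437403642235 z 0.050067460598853045
side jaw x [23.55596325 34.81237893] 2307
cheese ((73.89215087890625, 14.817699432373047), (120.61647033691406, 70.35847473144531), 89.8607406616211) x [ 39.13192243 108.48956969] y [-43.99153757  73.0562203 ]
t 14.9833 press(+x reaction) 4.35 feed reaction 2.5 z -1.85 sd [0.27 0.39 0.36] tcp [0.5128 0.0119 0.0732] yaw 9.57 board xy mm [-41.3 -56.5]
```

Request:
apply_moves(
  targets=[
    [0,0.0003,0,0,0,0,0],
    [0,0.0004,0,0,0,0,0],
    [0,0,-0.001,0,0,0,0],
    [0,0,-0.001,0,0,0,0],
    [0,0,-0.001,0,0,0,0],
    [0,0,-0.001,0,0,0,0],
    [0,0,-0.001,0,0,0,0],
    [0,0,-0.001,0,0,0,0],
    [0,0,-0.001,0,0,0,0],
    [0,0,-0.001,0,0,0,0],
    [0,0,-0.001,0,0,0,0],
    [0,0,-0.001,0,0,0,0],
    [0,0,-0.001,0,0,0,0],
    [0,0,-0.001,0,0,0,0],
    [0,0,-0.001,0,0,0,0],
    [0,0,-0.001,0,0,0,0],
    [0,0,-0.001,0,0,0,0],
  ],
)

```text
time_s: 16.4
tcp_pos: [0.5106, 0.0264, 0.0732]
eef_rot: [179.9, 0.2, 9.6]
contact_force: [-4.9, -5.3, -0.1]
gripper_width: 0.0238
gripper_force: 45.0
```

```bash
python3 gap.py w9; python3 -c "
from h import *
force(6)"
```

```text
[0.5105 0.0265 0.0732] [1.7993e+02 1.6000e-01 9.5700e+00] [-4.77 -4.86  0.34]
rear jaw y [-60.85659516 -50.78275378] x 64.22506301133947 z 0.04996957171011772
side jaw x [23.56095019 34.80493141] 2306
cheese ((73.9192886352539, 14.505790710449219), (120.28851318359375, 70.4052505493164), 89.76681518554688) x [ 39.21946773 108.44984931] y [-44.09056691  73.01609451]
t 16.75 press(+x reaction) 6.45 feed reaction 3.13 z 0.48 sd [0.28 0.33 0.39] tcp [0.5106 0.0265 0.0732] yaw 9.57 board xy mm [-41.4 -41.7]
```

Request:
apply_moves(
  targets=[
    [0,0.0001,-0.001,0,0,0,0],
    [0,0,-0.001,0,0,0,0],
    [0,0,-0.001,0,0,0,0],
    [0,0,-0.001,0,0,0,0],
    [0,0,-0.001,0,0,0,0],
    [0,0,-0.001,0,0,0,0],
    [0,0,-0.001,0,0,0,0],
    [0,0,-0.001,0,0,0,0],
    [0,0,-0.001,0,0,0,0],
    [0,0,-0.001,0,0,0,0],
    [0,0,-0.001,0,0,0,0],
    [0,0,-0.001,0,0,0,0],
    [0,0,-0.001,0,0,0,0],
    [0,0,-0.001,0,0,0,0],
    [0,0,-0.001,0,0,0,0],
    [0,0,-0.001,0,0,0,0],
    [0,0,-0.001,0,0,0,0],
    [0,0,-0.001,0,0,0,0],
    [0,0,-0.001,0,0,0,0],
    [0,0,-0.001,0,0,0,0],
  ],
)

```text
time_s: 18.42
tcp_pos: [0.5073, 0.046, 0.0732]
eef_rot: [179.9, 0.2, 9.6]
contact_force: [-5.1, -4.6, 1.3]
gripper_width: 0.0234
gripper_force: 45.0
```

```bash
python3 -c "
from h import *
force(6)"
```

```text
t 18.7167 press(+x reaction) 6.45 feed reaction 3.32 z 0.47 sd [0.44 0.3  0.11] tcp [0.5072 0.0462 0.0732] yaw 9.57 board xy mm [-41.9 -21.8]
```

Request:
apply_moves(
  targets=[
    [0,0.0001,-0.001,0,0,0,0],
    [0,0,-0.0013,0,0,0,0],
    [0,0,-0.0013,0,0,0,0],
    [0,0,-0.0013,0,0,0,0],
    [0,0,-0.0013,0,0,0,0],
    [0,0,-0.0013,0,0,0,0],
    [0,0,-0.0013,0,0,0,0],
    [0,0,-0.0013,0,0,0,0],
    [0,0,-0.0013,0,0,0,0],
    [0,0,-0.0013,0,0,0,0],
    [0,0,-0.0013,0,0,0,0],
    [0,0,-0.0013,0,0,0,0],
    [0,0,-0.0013,0,0,0,0],
    [0,0,-0.0013,0,0,0,0],
    [0,0,-0.0013,0,0,0,0],
    [0,0,-0.0013,0,0,0,0],
    [0,0,-0.0013,0,0,0,0],
    [0,0,-0.0013,0,0,0,0],
    [0,0,-0.0013,0,0,0,0],
    [0,0,-0.001,0,0,0,0],
  ],
)

```text
time_s: 20.38
tcp_pos: [0.5031, 0.071, 0.0732]
eef_rot: [179.9, 0.2, 9.6]
contact_force: [-5.3, -5.8, 0.8]
gripper_width: 0.0239
gripper_force: 45.0
```

```bash
python3 gap.py w10; python3 -c "
from h import *
force(5)"
```

```text
[0.503  0.0711 0.0732] [1.7991e+02 1.7000e-01 9.5700e+00] [-5.79 -4.85  1.09]
rear jaw y [-60.63805362 -50.87416977] x 64.15426295120248 z 0.05001864754417804
side jaw x [23.50090637 34.72045683] 2307
cheese ((73.8309326171875, 14.567298889160156), (119.98036193847656, 70.45206451416016), 89.88622283935547) x [ 39.1425427  108.45128463] y [-44.06051722  73.02019336]
t 20.6833 press(+x reaction) 6.81 feed reaction 3.49 z 1.08 sd [0.43 0.44 0.92] tcp [0.503  0.0711 0.0732] yaw 9.57 board xy mm [-42.4   3.5]
```

Request:
apply_moves(
  targets=[
    [0,0,-0.001,0,0,0,0],
    [0,0,-0.0013,0,0,0,0],
    [0,0,-0.0013,0,0,0,0],
    [0,0,-0.0013,0,0,0,0],
    [0,0,-0.0013,0,0,0,0],
    [0,0,-0.0013,0,0,0,0],
    [0,0,-0.0013,0,0,0,0],
    [0,0,-0.0013,0,0,0,0],
    [0,0,-0.0013,0,0,0,0],
    [0,0,-0.0013,0,0,0,0],
    [0,0,-0.0013,0,0,0,0],
    [0,0,-0.0013,0,0,0,0],
    [0,0,-0.0013,0,0,0,0],
    [0,0,-0.0013,0,0,0,0],
    [0,0,-0.0013,0,0,0,0],
    [0,0,-0.0013,0,0,0,0],
    [0,0,-0.0013,0,0,0,0],
    [0,0,-0.0013,0,0,0,0],
    [0,0,-0.0013,0,0,0,0],
    [0,0,-0.001,0,0,0,0],
  ],
)

```text
time_s: 22.35
tcp_pos: [0.4988, 0.096, 0.0732]
eef_rot: [179.9, 0.2, 9.6]
contact_force: [-5.8, -5.4, 1.0]
gripper_width: 0.0233
gripper_force: 45.0
```

```bash
python3 -c "
from h import *
force(5)"
```

```text
t 22.6 press(+x reaction) 6.77 feed reaction 3.67 z 1.15 sd [0.57 0.22 0.37] tcp [0.4988 0.0961 0.0732] yaw 9.57 board xy mm [-43.   28.9]
```

Request:
apply_moves(
  targets=[
    [0,0,-0.001,0,0,0,0],
    [0,0,-0.0013,0,0,0,0],
    [0,0,-0.0013,0,0,0,0],
    [0,0,-0.0013,0,0,0,0],
    [0,0,-0.0013,0,0,0,0],
    [0,0,-0.0013,0,0,0,0],
    [0,0,-0.0013,0,0,0,0],
    [0,0,-0.0013,0,0,0,0],
    [0,0,-0.0013,0,0,0,0],
    [0,0,-0.0013,0,0,0,0],
    [0,0,-0.0013,0,0,0,0],
    [0,0,-0.0013,0,0,0,0],
    [0,0,-0.0013,0,0,0,0],
    [0,0,-0.0013,0,0,0,0],
    [0,0,-0.0013,0,0,0,0],
    [0,0,-0.0013,0,0,0,0],
    [0,0,-0.0013,0,0,0,0],
    [0,0,-0.0013,0,0,0,0],
    [0,0,-0.0013,0,0,0,0],
    [0,0,-0.001,0,0,0,0],
  ],
)

```text
time_s: 24.27
tcp_pos: [0.4945, 0.1209, 0.0731]
eef_rot: [179.9, 0.2, 9.6]
contact_force: [-6.0, -6.4, 0.7]
gripper_width: 0.0234
gripper_force: 45.0
```

```bash
python3 gap.py w11; python3 -c "
from h import *
force(5)
q=cloud(load('w11')).reshape(-1,3);s=get_state();a=np.radians(s['eef_rot'][2]);r=q[:,:2]-s['tcp_pos'][:2];X=np.c_[r@[np.cos(a),np.sin(a)],r@[-np.sin(a),np.cos(a)]]*1000
m=(abs(q[:,2]-.0488)<.006)&(X[:,1]>78)&(X[:,1]<170)&(X[:,0]>30)&(X[:,0]<100)
print('stop',m.sum(),np.percentile(X[m,1],[1,2,5,25,50,75,95]) if m.sum() else '')
for x in (40,60,80,95):
  k=m&(abs(X[:,0]-x)<6);print(x,k.sum(),np.percentile(X[k,1],[2,50]) if k.sum() else '')"
```

```text
[0.4945 0.1211 0.0732] [179.9    0.18   9.56] [-5.45 -4.27  1.56]
rear jaw y [-60.79439421 -50.93786997] x 64.17390913777301 z 0.050021251746448496
side jaw x [23.50244546 34.76582162] 2304
cheese ((73.87908935546875, 14.309688568115234), (120.24292755126953, 70.2120590209961), 89.84541320800781) x [ 39.16502153 108.46282399] y [-44.1871429   72.92135423]
t 24.5667 press(+x reaction) 6.7 feed reaction 3.25 z 1.61 sd [0.69 0.36 0.26] tcp [0.4945 0.1211 0.0731] yaw 9.56 board xy mm [-43.6  54.2]
stop 2904 [113.97387568 114.18135195 114.47865046 115.78002775 118.7837266
 122.42320631 125.43572502]
40 456 [115.00843349 119.27833643]
60 490 [114.72262643 119.06112394]
80 521 [114.16574247 118.62917846]
95 504 [113.82174634 118.04463591]
```

Request:
apply_moves(
  targets=[
    [0,0,-0.001,0,0,0,0],
    [0,0,-0.0015,0,0,0,0],
    [0,0,-0.0015,0,0,0,0],
    [0,0,-0.0015,0,0,0,0],
    [0,0,-0.0015,0,0,0,0],
    [0,0,-0.0015,0,0,0,0],
    [0,0,-0.0015,0,0,0,0],
    [0,0,-0.0015,0,0,0,0],
    [0,0,-0.0015,0,0,0,0],
    [0,0,-0.0015,0,0,0,0],
    [0,0,-0.0015,0,0,0,0],
    [0,0,-0.0015,0,0,0,0],
    [0,0,-0.0015,0,0,0,0],
    [0,0,-0.0015,0,0,0,0],
    [0,0,-0.0015,0,0,0,0],
    [0,0,-0.0015,0,0,0,0],
    [0,0,-0.0015,0,0,0,0],
    [0,0,-0.0015,0,0,0,0],
    [0,0,-0.0015,0,0,0,0],
    [0,0,-0.001,0,0,0,0],
  ],
)

```text
time_s: 26.23
tcp_pos: [0.4897, 0.1495, 0.0731]
eef_rot: [179.9, 0.2, 9.6]
contact_force: [-5.4, -5.8, 2.4]
gripper_width: 0.0234
gripper_force: 45.0
```

```bash
python3 gap.py w12; python3 -c "
from h import *
force(5)
q=cloud(load('w12')).reshape(-1,3);s=get_state();a=np.radians(s['eef_rot'][2]);r=q[:,:2]-s['tcp_pos'][:2];X=np.c_[r@[np.cos(a),np.sin(a)],r@[-np.sin(a),np.cos(a)]]*1000
m=(abs(q[:,2]-.0488)<.006)&(X[:,1]>76)&(X[:,1]<170)&(X[:,0]>30)&(X[:,0]<100)
for x in (40,60,80,95):
  k=m&(abs(X[:,0]-x)<6);print(x,k.sum(),np.percentile(X[k,1],[2,50]) if k.sum() else '')"
```

```text
[0.4897 0.1496 0.0731] [179.89   0.18   9.57] [-5.68 -5.27  0.76]
rear jaw y [-60.85949892 -50.97580637] x 64.16756918901257 z 0.05001227725407399
side jaw x [23.50827487 34.76041197] 2308
cheese ((73.87501525878906, 14.57625961303711), (120.72468566894531, 70.18815612792969), 89.90623474121094) x [ 39.18368785 108.41418679] y [-44.1905806  72.9700465]
t 26.5333 press(+x reaction) 6.93 feed reaction 3.85 z 1.15 sd [0.47 0.2  0.63] tcp [0.4897 0.1496 0.0731] yaw 9.57 board xy mm [-44.2  83.1]
40 447 [86.14804674 90.68040765]
60 457 [85.81807725 90.43656783]
80 473 [85.73220731 90.50834909]
95 450 [85.06451497 90.08634828]
```

Request:
apply_moves(
  targets=[
    [0,0,-0.001,0,0,0,0],
    [0,0,-0.001,0,0,0,0],
    [0,0,-0.001,0,0,0,0],
    [0,0,-0.001,0,0,0,0],
    [0,0,-0.001,0,0,0,0],
    [0,0,-0.001,0,0,0,0],
    [0,0,-0.001,0,0,0,0],
    [0,0,-0.001,0,0,0,0],
    [0,0,-0.0005,0,0,0,0],
    [0,0,0,0,0,0,0],
  ],
)

```text
time_s: 27.37
tcp_pos: [0.4883, 0.1579, 0.0731]
eef_rot: [179.9, 0.2, 9.6]
contact_force: [-5.4, -5.4, 1.3]
gripper_width: 0.0236
gripper_force: 45.0
```

```bash
python3 -c "
from h import *
force(5)"
```

```text
t 27.6167 press(+x reaction) 6.87 feed reaction 4.3 z 1.23 sd [0.56 0.37 0.4 ] tcp [0.4883 0.1579 0.0731] yaw 9.56 board xy mm [-44.4  91.5]
```

Request:
apply_moves(
  targets=[
    [0,0,-0.0005,0,0,0,0],
    [0,0,-0.0005,0,0,0,0],
    [0,0,0,0,0,0,0],
  ],
)

```text
time_s: 27.87
tcp_pos: [0.4881, 0.1588, 0.0731]
eef_rot: [179.9, 0.2, 9.6]
contact_force: [-6.1, -6.2, 1.6]
gripper_width: 0.0236
gripper_force: 45.0
```

```bash
python3 -c "
from h import *
force(5)"
```

```text
t 28.1167 press(+x reaction) 6.64 feed reaction 4.64 z 1.48 sd [0.3  0.45 0.04] tcp [0.4881 0.1588 0.0731] yaw 9.56 board xy mm [-44.5  92.4]
```

Request:
apply_moves(
  targets=[
    [0,0,-0.0004,0,0,0,0],
    [0,0,-0.0004,0,0,0,0],
    [0,0,0,0,0,0,0],
  ],
)

```text
time_s: 28.37
tcp_pos: [0.488, 0.1596, 0.0731]
eef_rot: [179.9, 0.2, 9.6]
contact_force: [-6.6, -5.5, 1.7]
gripper_width: 0.0237
gripper_force: 45.0
```

```bash
python3 -c "
from h import *
force(5)"
```

```text
t 28.6167 press(+x reaction) 6.66 feed reaction 4.76 z 1.57 sd [0.45 0.16 0.33] tcp [0.488  0.1596 0.0731] yaw 9.56 board xy mm [-44.5  93.2]
```

Request:
apply_moves(
  targets=[
    [0,0,-0.0004,0,0,0,0],
    [0,0,-0.0004,0,0,0,0],
    [0,0,0,0,0,0,0],
  ],
)

```text
time_s: 28.87
tcp_pos: [0.4878, 0.1602, 0.0731]
eef_rot: [179.9, 0.2, 9.6]
contact_force: [-5.4, -5.6, 1.6]
gripper_width: 0.0236
gripper_force: 45.0
```

```bash
python3 -c "
from h import *
force(5)"
```

```text
t 29.1167 press(+x reaction) 6.28 feed reaction 5.51 z 1.13 sd [0.43 0.63 0.11] tcp [0.4878 0.1602 0.0731] yaw 9.56 board xy mm [-44.5  93.9]
```

Request:
apply_moves(
  targets=[
    [0,0.0001,-0.0004,0,0,0,0],
    [0,0.0001,-0.0003,0,0,0,0],
    [0,0,0,0,0,0,0],
  ],
)

```text
time_s: 29.37
tcp_pos: [0.4877, 0.1606, 0.073]
eef_rot: [179.8, 0.2, 9.5]
contact_force: [-5.3, -7.9, 2.3]
gripper_width: 0.0232
gripper_force: 45.0
```

```bash
python3 -c "
from h import *
force(5)"
```

```text
t 29.6167 press(+x reaction) 6.9 feed reaction 5.92 z 1.66 sd [0.14 0.26 0.32] tcp [0.4877 0.1606 0.073 ] yaw 9.55 board xy mm [-44.6  94.3]
```

Request:
apply_moves(
  targets=[
    [0,0,-0.0004,0,0,0,0],
    [0,0,-0.0004,0,0,0,0],
    [0,0,0,0,0,0,0],
  ],
)

```text
time_s: 29.87
tcp_pos: [0.4874, 0.1611, 0.0729]
eef_rot: [179.8, 0.3, 9.5]
contact_force: [-5.1, -8.0, 1.0]
gripper_width: 0.0233
gripper_force: 45.0
```

```bash
python3 -c "
from h import *
force(5)"
```

```text
t 30.1167 press(+x reaction) 7.05 feed reaction 7.29 z 1.92 sd [0.28 0.54 0.3 ] tcp [0.4874 0.1611 0.0729] yaw 9.54 board xy mm [-44.8  94.8]
```

Request:
apply_moves(
  targets=[
    [0,0,-0.0004,0,0,0,0],
    [0,0,-0.0004,0,0,0,0],
    [0,0,-0.0004,0,0,0,0],
    [0,0,0,0,0,0,0],
    [0,0,0,0,0,0,0],
    [0,0,0,0,0,0,0],
  ],
)

```text
time_s: 30.62
tcp_pos: [0.487, 0.1618, 0.0729]
eef_rot: [179.8, 0.3, 9.5]
contact_force: [-5.1, -10.0, 1.8]
gripper_width: 0.0234
gripper_force: 45.1
```

```bash
python3 gap.py w13; python3 -c "
from h import *
force(5)
q=cloud(load('w13')).reshape(-1,3);s=get_state();a=np.radians(s['eef_rot'][2]);r=q[:,:2]-s['tcp_pos'][:2];X=np.c_[r@[np.cos(a),np.sin(a)],r@[-np.sin(a),np.cos(a)]]*1000
m=(abs(q[:,2]-.0488)<.006)&(X[:,1]>70)&(X[:,1]<170)&(X[:,0]>30)&(X[:,0]<100)
for x in (40,60,80,95):
  k=m&(abs(X[:,0]-x)<6);print(x,k.sum(),np.percentile(X[k,1],[2,50]) if k.sum() else '')"
```

```text
[0.487  0.1618 0.0729] [179.79   0.28   9.51] [-5.08 -9.29  2.22]
rear jaw y [-61.41581762 -51.59433624] x 64.12957061765742 z 0.05012662636777109
side jaw x [23.41845614 34.78375183] 2287
cheese ((73.93631744384766, 13.80349349975586), (120.59908294677734, 70.32634735107422), 89.65689086914062) x [ 39.79025395 108.27609943] y [-44.92072304  72.14096256]
t 30.9167 press(+x reaction) 7.19 feed reaction 8.62 z 1.66 sd [0.32 0.35 0.52] tcp [0.487  0.1618 0.0728] yaw 9.51 board xy mm [-45.1  95.6]
40 143 [75.08131688 83.73639598]
60 90 [82.62826371 84.20339078]
80 86 [82.8939732  84.17771872]
95 75 [82.43455653 83.70989591]
```

Request:
apply_moves(
  targets=[
    [0,0,-0.0004,0,0,0,0],
    [0,0,-0.0004,0,0,0,0],
    [0,0,-0.0002,0,0,0,0],
    [0,0,0,0,0,0,0],
    [0,0,0,0,0,0,0],
    [0,0,0,0,0,0,0],
    [0,0,0,0,0,0,0],
    [0,0,0,0,0,0,0],
    [0,0,0,0,0,0,0],
  ],
)

```text
time_s: 31.67
tcp_pos: [0.4866, 0.1623, 0.0727]
eef_rot: [179.8, 0.3, 9.5]
contact_force: [-5.5, -11.9, 1.5]
gripper_width: 0.0233
gripper_force: 45.2
```

```bash
python3 -c "
from h import *
force(6)"
```

```text
t 31.9667 press(+x reaction) 6.34 feed reaction 10.15 z 1.86 sd [0.43 0.46 0.22] tcp [0.4867 0.1624 0.0727] yaw 9.5 board xy mm [-45.4  96.2]
```

Pushed home: about 6 N on each. Backing off diagonally.

Request:
apply_moves(
  targets=[
    [0,-0.0003,0.0006,0,0,0,0],
    [0,-0.0006,0.0008,0,0,0,0],
    [0,-0.0008,0.0008,0,0,0,0],
    [0,-0.001,0.001,0,0,0,0],
    [0,-0.001,0.001,0,0,0,0],
    [0,-0.002,0.001,0,0,0,0],
    [0,-0.002,0.001,0,0,0,0],
    [0,-0.003,0.002,0,0,0,0],
    [0,-0.004,0.003,0,0,0,0],
    [0,-0.005,0.004,0,0,0,0],
    [0,0,0,0,0,0,0],
    [0,0,0,0,0,0,0],
  ],
)

```text
time_s: 32.97
tcp_pos: [0.4718, 0.1473, 0.0739]
eef_rot: [-180.0, -0.0, 9.6]
contact_force: [-0.7, -0.2, -1.1]
gripper_width: 0.0235
gripper_force: 45.0
```

```bash
python3 gap.py w14; python3 -c "
from h import *
force(3)
c=load('w14');q=cloud(c).reshape(-1,3);s=get_state()
m=(abs(q[:,2]-.0742)<.007)&(q[:,1]>.05)&(q[:,1]<.3)&(q[:,0]>.46)&(q[:,0]<.6)
r=rect(q[m]);b=np.radians(8.35);d=np.array(r[0])-[545.5,73.8];print(r,d@[np.cos(b),np.sin(b)],d@[-np.sin(b),np.cos(b)])
plan(.446,-.351,.17,-9.5)"
```

```text
[0.4721 0.1475 0.0739] [-1.7998e+02 -4.0000e-02  9.6100e+00] [-1.2   0.45 -2.06]
rear jaw y [-60.21399393 -44.81456093] x 65.07937731440042 z 0.05094363189445251
side jaw x [24.06539374 39.2257346 ] 3310
cheese ((90.51922607421875, 24.755611419677734), (120.19304656982422, 70.7000732421875), 89.33785247802734) x [ 55.69431066 124.4103586 ] y [-33.94203482  83.32562621]
t 33.1667 press(+x reaction) -0.27 feed reaction -0.18 z -1.58 sd [0.23 0.66 0.4 ] tcp [0.4722 0.1476 0.0738] yaw 9.61 board xy mm [-61.8  83.7]
((534.10888671875, 183.66905212402344), (117.62747192382812, 119.86009979248047), 8.36910629272461) 4.684786425319297 110.35859211029648
shift [-0.109   0.4872 -0.0962] turn 0.2123 rot [-1.7999e+02 -2.0000e-02  9.6100e+00]
```

```bash
python3 -c "
from h import *
c=load('w14');q=cloud(c).reshape(-1,3);s=get_state();a=np.radians(s['eef_rot'][2]);r=q[:,:2]-s['tcp_pos'][:2];X=np.c_[r@[np.cos(a),np.sin(a)],r@[-np.sin(a),np.cos(a)]]*1000
m=(abs(q[:,2]-.0488)<.006)&(X[:,0]>115)&(X[:,0]<150)
for y in range(-60,120,20):
  k=m&(abs(X[:,1]-y)<10); print(y,k.sum(),np.percentile(X[k,0],[3,50,97]).round(2) if k.sum()>20 else '')
m=(abs(q[:,2]-.0488)<.006)&(X[:,1]>76)&(X[:,1]<110)&(X[:,0]<110)
for x in range(30,120,15):
  k=m&(abs(X[:,0]-x)<7); print(x,k.sum(),np.percentile(X[k,1],[3,50,97]).round(2) if k.sum()>20 else '')
"
```

```text
-60 955 [125.77 130.81 137.02]
-40 738 [125.73 132.38 137.44]
-20 417 [131.73 134.46 137.54]
0 404 [131.83 134.52 137.61]
20 447 [132.5  135.27 149.64]
40 362 [132.19 134.56 137.03]
60 300 [132.82 134.73 136.83]
80 54 [132.81 134.84 136.88]
100 11 
30 85 [86.09 90.46 97.  ]
45 526 [85.75 90.52 97.15]
60 82 [85.52 95.65 97.46]
75 35 [95.35 96.22 97.13]
90 30 [95.36 96.24 96.99]
105 20
```

Cheese is snug on both faces. Lifting the stick away and returning it to its starting place.

Request:
apply_moves(
  targets=[
    [0,0,0,-0.01,0,0,0],
    [0,0,0,-0.02,0,0,0],
    [0,0,0,-0.025,0,0,0],
    [0,0,0,-0.025,0,0,0],
    [0,0,0,-0.016,0,0,0],
    [0,-0.0084,0.0375,0,0,0,0],
    [0,-0.0084,0.0375,0,0,0,0],
    [0,-0.0084,0.0375,0,0,0,0],
    [0,-0.0084,0.0375,0,0,0,0],
    [0,-0.0084,0.0375,0,0,0,0],
    [0,-0.0084,0.0375,0,0,0,0],
    [0,-0.0084,0.0375,0,0,0,0],
    [0,-0.0084,0.0375,0,0,0,0],
    [0,-0.0084,0.0375,0,0,0,0],
    [0,-0.0084,0.0375,0,0,0,0],
    [0,-0.0084,0.0375,0,0,0,0],
    [0,-0.0084,0.0375,0,0,0,0],
    [0,-0.0084,0.0372,0,0,0,0],
    [0,0,0,0,0,0,0],
  ],
)

```text
time_s: 34.75
tcp_pos: [0.4449, -0.3567, 0.1699]
eef_rot: [179.9, 0.0, 9.4]
contact_force: [1.3, -0.6, -1.7]
gripper_width: 0.0234
gripper_force: 45.0
```

Request:
apply_moves(
  targets=[
    [0,0,0,0,0,0,0.0425],
    [0,0,0,0,0,0,0.0425],
    [0,0,0,0.01,0,0,0.0425],
    [0,0,0,0.02,0,0,0.0425],
    [0,0,0,0.02,0,0,0.0423],
    [0,0,0,0.02,0,0,0],
    [0,0,0,0.02,0,0,0],
    [0,0,0,0.01,0,0,0],
    [0,0,0,0,0,0,0],
    [0,0,0,0,0,0,0],
  ],
)

```text
time_s: 35.58
tcp_pos: [0.4457, -0.3514, 0.0701]
eef_rot: [180.0, 0.0, -9.5]
contact_force: [-0.2, -1.5, -0.8]
gripper_width: 0.0236
gripper_force: 45.0
```

```bash
python3 -c "
from h import *
force(3)"
```

```text
t 35.7333 press(+x reaction) 0.18 feed reaction 0.06 z -1.38 sd [0.25 0.35 0.8 ] tcp [ 0.4464 -0.3516  0.071 ] yaw -9.49 board xy mm [-159.8 -406.5]
```

Request:
apply_moves(
  targets=[
    [0,0,0,0.006,0,0,0],
    [0,0,0,0.005,0,0,0],
    [0,0,0,0.002,0,0,0],
    [0,0,0,0.001,0,0,0],
    [0,0,0,0.0005,0,0,0],
    [0,0,0,0,0,0,0],
  ],
)

```text
time_s: 36.23
tcp_pos: [0.4451, -0.3509, 0.0555]
eef_rot: [-180.0, 0.0, -9.5]
contact_force: [-2.6, 2.1, 4.1]
gripper_width: 0.0236
gripper_force: 45.0
```

```bash
python3 -c "
from h import *
force(4)"
```

```text
t 36.4333 press(+x reaction) 3.55 feed reaction -3.47 z 5.18 sd [0.19 0.4  0.08] tcp [ 0.4451 -0.3509  0.0555] yaw -9.51 board xy mm [-161.  -405.6]
```

Request:
apply_moves(
  targets=[
    [0.1,0,0,-0.0005,0,0,0],
    [0.35,0,0,0,0,0,0],
    [0.4,0,0,0,0,0,0],
    [0.6,0,0,0,0,0,0],
    [0.8,0,0,0,0,0,0],
    [1,0,0,0,0,0,0],
    [1,0,0,0,0,0,0],
    [1,0,0,0,0,0,0],
    [1,0,0,0,0,0,0],
    [1,0,0,-0.01,0,0,0],
    [1,0,0,-0.02,0,0,0],
    [1,0,0,-0.03,0,0,0],
    [1,0,0,-0.04,0,0,0],
    [1,-0.03,0,-0.03,0,0,0],
    [1,-0.03,0,-0.03,0,0,0],
    [1,0,0,-0.02,0,0,0],
    [1,0,0,0,0,0,0],
    [1,0,0,0,0,0,0],
  ],
)

```text
time_s: 37.93
tcp_pos: [0.3879, -0.3418, 0.237]
eef_rot: [179.9, -0.3, -9.5]
contact_force: [0.4, 0.3, -0.7]
gripper_width: 0.0879
gripper_force: 0.0
```

```bash
python3 - <<'E'
from h import *
c=save('wrist','w15');b=save('side','b15');print(get_state()['tcp_pos'],get_state()['gripper_width'])
q=cloud(c).reshape(-1,3)
m=(abs(q[:,0]-.446)<.04)&(abs(q[:,1]+.351)<.04)&(abs(q[:,2]-.086)<.009);print(m.sum(),rect(q[m]),q[m,2].mean())
cv2.imwrite('pics/f.png',np.hstack([cv2.resize(cv2.imread('pics/w15.png'),(400,300)),cv2.resize(cv2.imread('pics/b15.png')[150:400,180:460],(400,300))]))
E
```

```text
[ 0.38721464 -0.34125235  0.23442036] 0.08773059739924184
632 ((445.3249206542969, -351.7409362792969), (23.418441772460938, 23.79888153076172), 80.50077819824219) 0.08471496010436974
```

View pics/f.png

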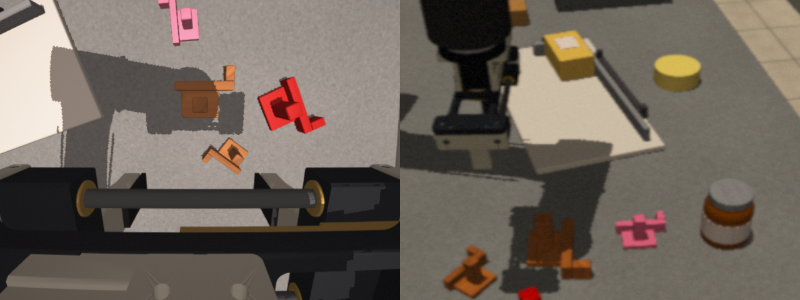

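The stick stands upright at its old place (handle top at left-view 200,104). The cheese sits in the corner (right view about 570,50) and the bystanders are untouched.

```bash
python3 -c "
from h import *
print(close_job())"
```

```text
the job is handed in; nothing more can be done
None
```

The job is handed in, with no verdict returned: by camera and force readings the cheese sits snug against fence and stop, pushed with an estimated 6 to 7 N on each. The stick stands upright off the board where it started, and the jar, wheel and carton look unmoved.

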